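# Weigh a basket of jam jars on the swing-arm scale

### The arm

A 6-joint arm with a two-finger parallel gripper is mounted at the origin on the work surface. World frame = base frame: x ahead of the robot, y to its left, z up, the work surface at z = 0. Lengths are in m, angles in rad, forces in N, time in s.
With the tool pointing down it reaches from about 0.3 to 0.775 m from the base axis. Payload 14.6 kg.
Tool frame: the origin (TCP) lies at the very end of the fingers, on their centre line; the grasp point (between the pads) lies 19 mm behind it; z points along the fingers, y is the line along which they close (so a half turn about z gives the same grasp; the last joint's range is limited). The gripper opens to 94 mm and grips with 3 to 60 N. Pads are 16 mm wide; open, the fingers measure 119 mm over their backs; the gripper's body (75 mm by 177 mm) begins 78 mm behind the grasp point.
Start: joints at [-1.302, 0.3, 1.521, -0, 1.321, -0.067], TCP at [0.181, -0.519, 0.205] pointing down, gripper open.
Joint ranges: [-3.03, 3.03], [-0.79, 2.21], [0.23, 2.52], [-1.04, 4.18], [0, 3.07], [-2.55, 2.55]. Speed limits (rad/s): [2.22, 2.22, 2.57, 3.14, 3.14, 3.14].

### API

Orientations are given as [roll, pitch, yaw] about the fixed x, y, z axes, in that order (R = Rz(yaw) Ry(pitch) Rx(roll)).
In Python, from station import ctrl gives the robot as it stands.
- The arm moves only by the shell command python3 -m pendant 'ROWS' [OPENING] [FORCE]. ROWS is JSON, a list of rows, each a list of 2 entries, a list of its own where there are three numbers: the shift along the world's x, y, z in cm, then the turn about the world's z in rad. A call has 1 to 20 rows; each row shifts and turns the commanded pose from where the row before left it; what a row does not reach is not made up. A row lasts 1/12 s, in which the tool goes at most 41.7 mm and 7.16 degrees, less where a joint would pass 70% of its speed; a pose out of reach is approached as far as the arm can. A call is refused whole if a number of a shift passes 4.17 or a number of a turn 0.125, either way. A call with a gripper value outside its range is refused whole. OPENING is the opening, from 0 (shut) to 1 (fully open), set as the call begins (- or left out, the last holds). The fingers move at their own pace and stop on an object; FORCE is the grip in N (left out, the last holds). Time passes only in rows, so rows that do not move let the fingers close. It gives the time, the measured TCP pose, the force, the opening and the grip force at its end, in the units of the state.
- ctrl.get_obs(): the state, without advancing time (a new reading comes with each control period).
- ctrl.camera(name): name is "side" or "top" or "wrist"; returns a dict with "color" (400x640x3 uint8, red, green, blue), "intrinsics" (3x3 intrinsics, pixels), "k1" (the pictures are not rectified: a ray, as slopes to the right and down, at radius r is drawn at 1 + k1 r^2 times it, then the intrinsics apply), "camera_from_world" (4x4, takes a point from world to camera coordinates). Camera axes: x right, y down, z forward; pixel columns grow to the right and rows downward; lengths in m; the calibration is good to about 2 mm. A picture is of the moment at which its call begins. There is no depth.
- ctrl.hand_in(): hands the job in; it is judged then, once.
The state is a dict: "time_s": time; "qpos": joint angles; "joint_vel": joint speeds; "tau": joint torques, N m; "ee_pos": TCP position; "eef_rot": TCP orientation; "force": force on the tool from outside, world axes, zero at the start; "moment": the same for the moment, N m; "grip_width": finger opening in m; "grip_force": force on a finger pad.
Only numpy, scipy, OpenCV 4.12 (cv2) and the standard library are available. Lean on these libraries where they do the work, as an engineer would, in place of code of your own. Each camera call takes 0.05 s, during which the arm holds its last target. There are 200 camera calls.

### The job

Weigh the basket of jam jars: lift it by its red grip, pass its wire handle over the tip of the scale's swing arm and lay the handle's bar in the blue saddle. Lower it slowly so that the sprung arm sinks gently, and let go only once the arm alone carries the whole weight and is still: it must not jump down or up when you let go, nor be pushed onto its bottom stop. Leave the basket hanging upright and still, and the crockery where it stands.

Things in the scene. Friction and masses are not known exactly. Their poses are not given: they have to be found in the camera images.
- grip (a point): Gripping point of the basket's red upright grip, a square post 22 x 22 mm (sides along the basket's x and y), 60 mm tall, on the middle of the handle's bar. This point is on its axis, 22 mm below its top, 40 mm above the bar's centre line, 165 mm above the basket's underside. x runs along the bar, z is up.
- bar (a point): Middle of the basket's handle bar: a level round bar 8 mm thick, 92 mm long along the basket's x axis (the point's x), 125 mm above the basket's underside. 8 mm uprights come down from its two ends to the basket: a closed loop, 84 mm wide and 67 mm high inside (jar lids to bar), open along the basket's y axis.
- saddle (a point): Middle of the floor of the blue saddle near the swing arm's free end, 220 mm from the pivot. Its -x axis points along the arm to the tip, y level across the arm, z up from the floor. Floor 28 mm along the arm, 18 mm across, between a lip on the tip side (10 mm high, 14 to 22 mm from this point; the arm ends at 25 mm) and a shoulder on the pivot side (6 mm high). The bar is to lie across the arm here.
- pivot (a point): Pivot of the swing arm on the scale's stand, 215 mm above the worktop; axes as the saddle's. The arm is 14 mm thick. The white housing around the pivot reaches 40 mm above it, 21 mm towards the arm's tip and 36 mm to each side; the grey base is 150 x 150 mm, 22 mm thick.
- swing_arm (a joint): Angle by which the swing arm has sunk, rad: 0 = empty, raised 0.25 rad above level on its upper stop; 0.25 = level; 0.62 = bottom stop (the basket then still clears the worktop). A lightly damped spring holds it up: from about 1 N on the saddle it sinks, roughly 13 mm (0.06 rad) for each further newton, so where it balances depends on the load.
- teacup: White teacup with roses, upside down, 84 mm across, 62 mm tall, origin at the middle of its underside; not to be disturbed.
- cup_stack: Stack of saucers 144 mm across with a teacup upside down on it, 94 mm tall, origin at the middle of its underside; not to be disturbed.
- saucer: Single saucer lying flat, 144 mm across, 11 mm tall, origin at the middle of its underside; not to be disturbed.
- jug: Blue milk jug, 80 mm across, 92 mm tall, origin at the middle of its underside; not to be disturbed.
- tea_tin: Round green tea tin, 70 mm across, 100 mm tall, origin at the middle of its underside; not to be disturbed.
- sugar_bowl: White lidded sugar bowl, 90 mm across, 79 mm tall, origin at the middle of its underside; not to be disturbed.
- basket: Wire basket, 96 x 96 mm, with four fixed jam jars (solid up to 54 mm above its underside), upright on the worktop at the start. It weighs 0.24 to 0.96 kg, which is not known beforehand. Origin at the middle of its underside, z up, x along the handle's bar.
- scale: The scale's stand, fixed to the worktop; origin on the worktop under the pivot; its -x axis points the way the swing arm points, z up.

How it is judged:
By the outcome, as a careful person would: the job done as asked, in the order asked, and still so for the second after the job is handed in, with the robot touching nothing.
It also fails if it takes over 58 s, if anything falls off the work surface, if the arm or the gripper's body presses on something with over 40 N, if the wrist force passes 120 N, or if a joint passes its speed limit or range.

## Working session

There is one attempt and no reset: what is moved stays moved. The work goes in short steps, Python scripts to look and compute and a shell command to move; the robot and the scene stay as the last step left them, time stands still between calls to the robot, and variables do not carry over. Pictures are saved under pics/ and viewed, at most 12 in all, crops included, and the job is handed in when it is done.

```bash
mkdir -p pics; ls; python3 - <<'E'
from station import ctrl
import cv2,numpy as np
o=ctrl.get_obs();print(o)
ims=[]
for n in("side","top","wrist"):
    c=ctrl.camera(n);cv2.imwrite(f"pics/{n}0.png",c["color"][...,::-1])
    M=np.linalg.inv(c["camera_from_world"]);print(n,c["intrinsics"].tolist(),c["k1"],M[:3,3].round(3),M[:3,2].round(3))
E
```

```text
pics
{'time_s': 0.0, 'qpos': array([-1.30157375e+00,  3.00462538e-01,  1.52160668e+00, -3.58054666e-05,
        1.32072149e+00, -6.66071072e-02]), 'joint_vel': array([ 4.03694356e-04,  1.73924657e-04, -6.97439900e-05,  1.04308497e-03,
       -7.66051393e-04,  7.31890143e-05]), 'tau': array([ 5.29989265e-04, -5.31807411e+01, -3.52730799e+01,  7.07955030e-02,
        2.43837159e-02, -8.14231430e-05]), 'ee_pos': array([ 0.1811639 , -0.51901009,  0.20488021]), 'eef_rot': array([-3.14039496e+00, -4.51351930e-05,  3.35838538e-01]), 'force': array([-1.24398897e-04,  1.25751743e-02,  2.09762913e-01]), 'moment': array([-0.04144397, -0.02438092,  0.02061812]), 'grip_force': 0.0, 'grip_width': 0.09391205122480759}
side [[456.04911149877034, 0.0, 322.4844333793889], [0.0, 456.04911149877034, 196.787594063675], [0.0, 0.0, 1.0]] -0.13235602888947018 [-0.031  0.667  0.948] [ 0.523 -0.559 -0.643]
top [[428.3818635996356, 0.0, 321.9717415852149], [0.0, 428.3818635996356, 194.71614835189152], [0.0, 0.0, 1.0]] -0.06664061793166609 [ 0.445 -0.012  1.253] [ 0.151  0.01  -0.989]
wrist [[332.464311984356, 0.0, 321.8025738641878], [0.0, 332.464311984356, 198.8700074771326], [0.0, 0.0, 1.0]] -0.0398780586644683 [ 0.259 -0.492  0.385] [-0.264 -0.092 -0.96 ]
```

View pics/side0.png

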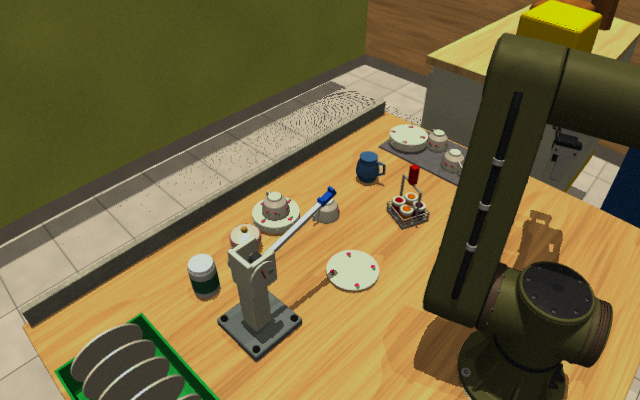

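View pics/top0.png

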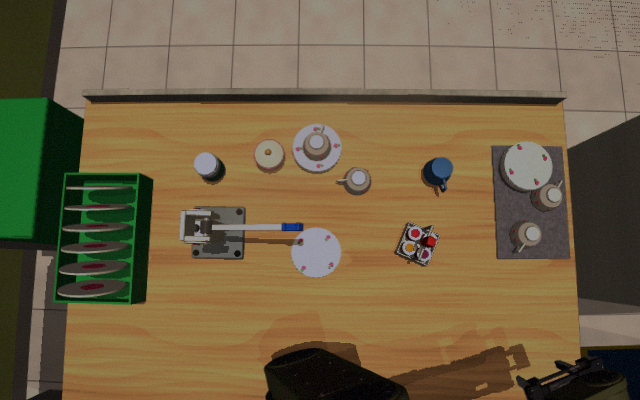

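The side view has the red grip at about (414,174), the saddle at (327,196) and the stand at (255,255). In the top view the grip is at about (431,240), the saddle at (291,227) and the pivot near (200,227). I'll crop both views for detail.

```bash
cat > h.py <<'E'
from station import ctrl
import cv2,numpy as np
def ray(c,uv):
    K=c["intrinsics"];d=(np.array(uv,float)-[K[0,2],K[1,2]])/[K[0,0],K[1,1]];s=d.copy()
    for _ in range(20): s=d/(1+c["k1"]*(s@s))
    M=np.linalg.inv(c["camera_from_world"]);return M[:3,3],M[:3,:3]@np.r_[s,1]
def onz(c,uv,z):
    o,d=ray(c,uv);return o+d*(z-o[2])/d[2]
def tri(c1,u1,c2,u2):
    A=np.zeros((3,3));b=np.zeros(3);r=[ray(c1,u1),ray(c2,u2)]
    for o,d in r:
        d=d/np.linalg.norm(d);P=np.eye(3)-np.outer(d,d);A+=P;b+=P@o
    x=np.linalg.solve(A,b)
    return x,[np.linalg.norm(np.cross(x-o,d/np.linalg.norm(d))) for o,d in r]
def proj(c,p):
    q=c["camera_from_world"]@np.r_[p,1];s=q[:2]/q[2];s=s*(1+c["k1"]*(s@s));K=c["intrinsics"]
    return s*[K[0,0],K[1,1]]+[K[0,2],K[1,2]]
def mask(c,col,box):
    h=cv2.cvtColor(c["color"],cv2.COLOR_RGB2HSV)
    m=cv2.inRange(h,(105,150,60),(125,255,255)) if col=="blue" else cv2.inRange(h,(0,170,60),(6,255,255))|cv2.inRange(h,(174,170,60),(180,255,255))
    z=np.zeros_like(m);x0,y0,x1,y1=box;z[y0:y1,x0:x1]=m[y0:y1,x0:x1];return z
def blobs(m):
    n,l,s,cn=cv2.connectedComponentsWithStats(m);return [(s[i].tolist(),cn[i].round(1).tolist()) for i in range(1,n) if s[i][4]>5]
def crop(c,x,y,w,h,k): return cv2.resize(c["color"][y:y+h,x:x+w,::-1],None,fx=k,fy=k,interpolation=cv2.INTER_CUBIC)
E
python3 - <<'E'
from h import *
s,t=ctrl.camera("side"),ctrl.camera("top")
for n,c,b in(("s",s,(380,150,440,240)),("t",t,(390,215,445,270))): print(n,"red",blobs(mask(c,"red",b)))
for n,c,b in(("s",s,(300,170,350,215)),("t",t,(270,210,315,245))):
    m=mask(c,"blue",b);print(n,"blue",blobs(m),cv2.minAreaRect(cv2.findNonZero(m)))
a=np.hstack([crop(s,380,155,56,80,7),crop(t,390,215,56,60,7)[:, :] if 0 else cv2.copyMakeBorder(crop(t,390,215,56,60,7),0,140,0,0,cv2.BORDER_CONSTANT)])
cv2.imwrite("pics/c1.png",a)
E
```

```text
s red [([410, 164, 10, 21, 124], [414.3, 173.2]), ([396, 198, 7, 4, 23], [398.7, 199.5])]
t red [([412, 229, 8, 8, 48], [415.1, 232.8]), ([426, 236, 10, 11, 69], [430.7, 241.2])]
s blue [([317, 187, 17, 18, 121], [325.6, 195.8])] ((325.6561279296875, 195.77828979492188), (8.341142654418945, 20.04564666748047), 42.273685455322266)
t blue [([282, 223, 21, 8, 146], [291.9, 226.9])] ((292.0, 226.5), (7.0, 20.0), 90.0)
```

View pics/c1.png

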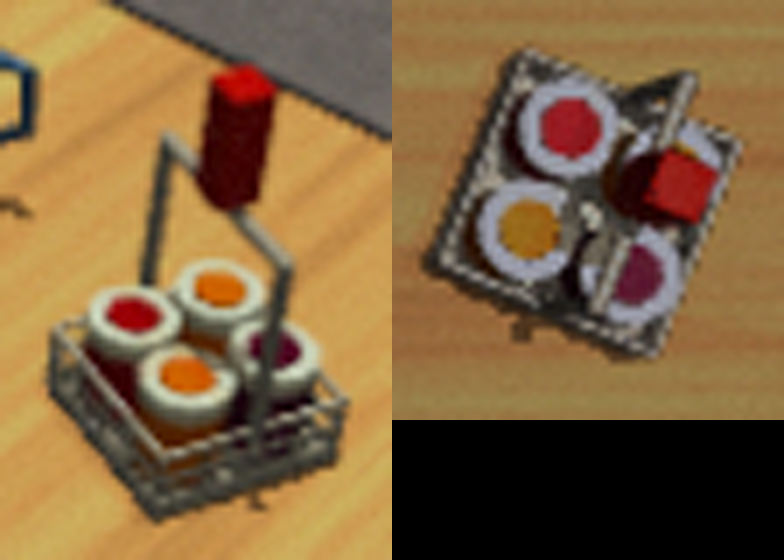

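The crop shows bar ends at roughly (404,175) and (421,193) in the side view, and (432,226) and (420,259) in the top view. The centre of the grip's top face is at about (414.5,167) side and (431.5,241) top.

```bash
python3 - <<'E'
from h import *
s,t=ctrl.camera("side"),ctrl.camera("top")
f=lambda x,y,ox,oy:((x+.5)/7-.5+ox,(y+.5)/7-.5+oy)
S=lambda x,y:f(x,y,380,155); T=lambda x,y:f(x-392,y,390,215)
def P(n,a,b):
    x,e=tri(s,a,t,b);print(n,x.round(4),np.round(e,4));return x
P("griptop",S(243,85),T(683,185))
A=P("barL",S(168,140),T(686,80));B=P("barR",S(288,263),T(598,306))
print("yaw",np.arctan2(*(A-B)[1::-1]),"len",np.linalg.norm(A-B),"mid",(A+B)/2)
# basket rim corners top view (z~?)
sd=P("blue",(325.6,195.8),(292,226.7))
cv2.imwrite("pics/c2.png",np.hstack([crop(s,215,180,130,100,4)[:400],])) 
b=np.vstack([crop(s,225,180,120,75,6)[:,:720],crop(t,175,205,140,42,5)[:,:720] if 0 else cv2.resize(crop(t,175,200,140,46,5),(720,236))])
b=cv2.resize(b,None,fx=.86,fy=.86);cv2.imwrite("pics/c3.png",b);print(b.shape)
for z in(.0,): 
  for n,uv in dict(jug=(437,172),cup=(357,180),stack=(317,148),saucer=(316,252),tin=(207,167),bowl=(269,154)).items(): print(n,onz(t,uv,dict(jug=.09,cup=.06,stack=.09,saucer=.011,tin=.1,bowl=.07)[n]).round(3))
E
```

```text
griptop [ 0.493  -0.275   0.1836] [0.0003 0.0003]
barL [ 0.5348 -0.2921  0.1241] [0.0008 0.0008]
barR [ 0.4498 -0.2567  0.1252] [0.0011 0.0011]
yaw -0.3954930436269938 len 0.09205464789550169 mid [ 0.49229876 -0.27440495  0.12463835]
blue [0.5209 0.066  0.2659] [0.0003 0.0003]
(590, 619, 3)
jug [ 0.688 -0.32   0.09 ]
cup [ 0.67 -0.1   0.06]
stack [0.755 0.014 0.09 ]
saucer [0.468 0.016 0.011]
tin [0.697 0.318 0.1  ]
bowl [0.742 0.151 0.07 ]
```

View pics/c3.png

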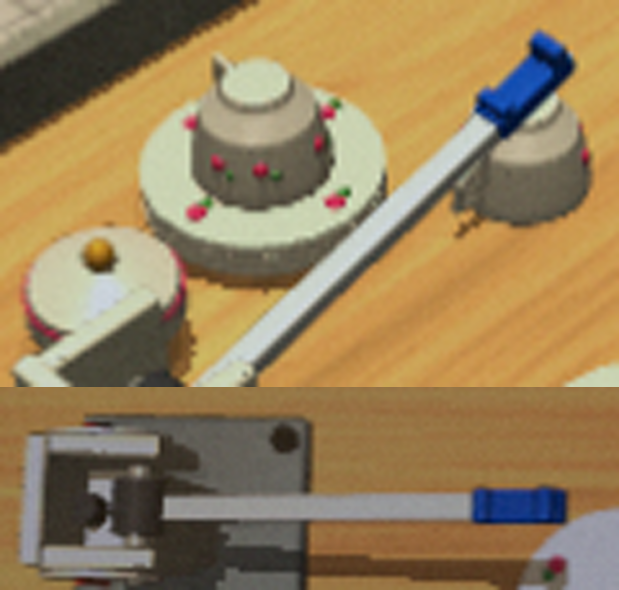

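Grip and bar agree with the known sizes: bar length 92 mm, bar height 0.125, yaw −0.395. The saddle is near (0.521, 0.066, 0.266), with the arm pointing along −y. I'll move above the grip with the fingers closing along the bar, which puts the tool yaw at 1.176.

```bash
python3 - <<'E'
from h import *
t=ctrl.camera("top");s=ctrl.camera("side")
f=lambda x,y:((x+.5)/4.42-.5+175,(y-387+.5)/4.41-.5+200)
tip=onz(t,f(567,506),.279);sh=onz(t,f(473,506),.262);root=onz(t,f(165,507),.222);print(tip,sh,root)
print("dir",np.arctan2(*(tip-root)[:2]))  # tilt of -y dir towards +x
print(onz(t,f(138,507),.222))
E
python3 -m pendant '[[[3.1,2.45,0],0.084],[[3.1,2.45,0],0.084],[[3.1,2.45,0],0.084],[[3.1,2.45,0],0.084],[[3.1,2.45,0],0.084],[[3.1,2.45,0],0.084],[[3.1,2.45,0],0.084],[[3.1,2.45,0],0.084],[[3.1,2.45,0],0.084],[[3.25,2.4,0],0.084],[[0,0,0],0],[[0,0,0],0],[[0,0,0],0],[[0,0,0],0]]'
```

```text
[0.52003234 0.03997235 0.279     ] [0.52098029 0.09021514 0.262     ] [0.52207622 0.26374339 0.222     ]
dir -3.132459107151908
[0.5219371 0.2787269 0.222    ]
time_s: 1.62
ee_pos: [0.492, -0.2756, 0.2055]
eef_rot: [-3.141, 0.0, 1.174]
force: [-0.9, 0.1, -0.5]
grip_width: 0.094
grip_force: 0.0
```

```bash
python3 -m pendant '[[[0.05,0.1,-1.5],0],[[0,0,-1.5],0],[[0,0,-1.5],0],[[0,0,-1.0],0],[[0,0,-0.5],0],[[0,0,0],0],[[0,0,0],0],[[0,0,0],0]]'; python3 -m pendant '[[[0,0,0],0],[[0,0,0],0],[[0,0,0],0],[[0,0,0],0],[[0,0,0],0],[[0,0,0],0],[[0,0,0],0],[[0,0,0],0],[[0,0,0],0],[[0,0,0],0]]' 0 40; python3 - <<'E'
from h import *
print(ctrl.get_obs()["force"])
E
```

```text
time_s: 2.28
ee_pos: [0.4934, -0.2742, 0.1464]
eef_rot: [3.14, 0.0, 1.175]
force: [0.5, -0.2, -0.0]
grip_width: 0.0938
grip_force: 0.0
time_s: 3.12
ee_pos: [0.4932, -0.2738, 0.1454]
eef_rot: [-3.142, -0.0, 1.176]
force: [-0.4, 0.2, 0.9]
grip_width: 0.0306
grip_force: 0.0
[-0.37450293  0.21646593  0.91755181]
```

```bash
python3 -m pendant '[[[0,0,0],0],[[0,0,0],0],[[0,0,0],0],[[0,0,0],0],[[0,0,0],0],[[0,0,0],0]]' 0 40; python3 - <<'E'
from h import *
print(np.mean([ (ctrl.camera("wrist"),ctrl.get_obs()["force"])[1] for _ in range(5)],0))
E
python3 -m pendant '[[[0,0,0.3],0],[[0,0,0.6],0],[[0,0,1],0],[[0,0,1],0],[[0,0,0],0],[[0,0,0],0],[[0,0,0],0],[[0,0,0],0]]'; python3 - <<'E'
from h import *
f=np.array([ (ctrl.camera("wrist"),ctrl.get_obs()["force"])[1] for _ in range(10)]);print(f.mean(0),f.std(0),ctrl.get_obs()["time_s"])
E
```

```text
time_s: 3.62
ee_pos: [0.4932, -0.2737, 0.1453]
eef_rot: [-3.141, -0.0, 1.176]
force: [-1.4, 0.1, -2.5]
grip_width: 0.022
grip_force: 40.0
[ 0.16241141  0.21519795 -2.27360395]
time_s: 4.53
ee_pos: [0.4931, -0.2737, 0.174]
eef_rot: [-3.141, -0.0, 1.176]
force: [0.2, -0.4, -1.4]
grip_width: 0.0217
grip_force: 40.0
[ 0.29127925 -0.07525718 -2.56190139] [0.40777551 0.3533445  0.37935608] 5.0333
```

```bash
python3 -m pendant '[[[0,0,1.5],0],[[0,0,2.5],0],[[0,0,3],0.0],[[0,0,3],0],[[0,0,2.6],0],[[0,0,1.5],0],[[0.1,1,1],0.02],[[0.25,2,0],0.04],[[0.35,3,0],0.05],[[0.35,3,0],0.05],[[0.35,3,0],0.05],[[0.35,3,0],0.05],[[0.35,3,0],0.05],[[0.35,3,0],0.04],[[0.25,2,0],0.035],[[0.1,1,0],0],[[0,0.4,0],0],[[0,0,0],0],[[0,0,0],0],[[0,0,0],0]]'
python3 -m pendant '[[[0,0,0],0],[[0,0,0],0],[[0,0,0],0],[[0,0,0],0],[[0,0,0],0],[[0,0,0],0]]'
python3 - <<'E'
from h import *
s,t=ctrl.camera("side"),ctrl.camera("top")
for k in range(8): 
    ctrl.camera("wrist")
f=np.array([ (ctrl.camera("wrist"),ctrl.get_obs()["force"])[1] for _ in range(8)]);print(f.mean(0),f.std(0))
o=ctrl.get_obs();p=o["ee_pos"];print(p,o["time_s"])
bm=p-[0,0,.0203]
for c in(s,t):print([proj(c,bm+d).round(1) for d in np.array([[0,0,0],[.044,0,0],[-.044,0,0]])])
b=np.hstack([crop(s,285,130,100,130,4),crop(t,270,180,100,130,4)])
cv2.imwrite("pics/c4.png",b)
E
```

```text
time_s: 6.7
ee_pos: [0.5211, -0.0308, 0.3253]
eef_rot: [-3.141, 0.0, 1.559]
force: [-0.2, -0.1, -2.5]
grip_width: 0.0219
grip_force: 40.0
time_s: 7.2
ee_pos: [0.5212, -0.0298, 0.3255]
eef_rot: [3.142, 0.0, 1.561]
force: [-0.8, -0.6, -2.2]
grip_width: 0.0217
grip_force: 40.0
[-0.03671098 -0.19702174 -2.67580219] [0.46958541 0.43758504 0.57808448]
[ 0.52123958 -0.02974329  0.32545082] 8.1
[array([353. , 164.6]), array([339.3, 157.3]), array([367.3, 172.3])]
[array([333.7, 225.4]), array([333.8, 205.6]), array([333.7, 245.3])]
```

View pics/c4.png

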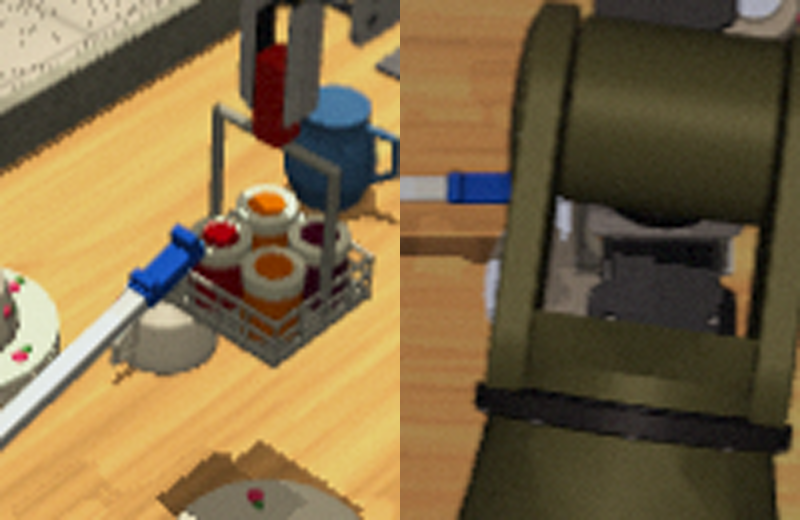

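In the side view the basket hangs upright with the bar from about (339,157) to (369,174), matching the prediction. The saddle tip is clear of it. Next I'll locate the saddle floor more precisely from the first pictures.

```bash
python3 - <<'E'
import cv2,numpy as np
s=cv2.imread("pics/side0.png");t=cv2.imread("pics/top0.png")
a=cv2.resize(s[182:212,310:340],None,fx=13,fy=13,interpolation=cv2.INTER_CUBIC)
b=cv2.resize(t[212:242,278:308],None,fx=13,fy=13,interpolation=cv2.INTER_CUBIC)
cv2.imwrite("pics/c5.png",np.clip(1.8*np.hstack([a,b]).astype(float),0,255).astype(np.uint8))
for r in (225,226,227,228): print(t[r,278:308,0].tolist())
E
```

```text
[151, 149, 152, 125, 114, 135, 115, 91, 115, 130, 132, 133, 130, 129, 130, 128, 128, 113, 113, 129, 131, 95, 78, 93, 67, 54, 56, 59, 57, 59]
[156, 153, 154, 130, 114, 133, 119, 95, 118, 133, 129, 128, 129, 131, 130, 131, 131, 117, 113, 131, 132, 94, 77, 94, 70, 58, 57, 65, 58, 60]
[152, 152, 152, 132, 116, 141, 117, 95, 118, 129, 129, 130, 129, 134, 130, 135, 130, 119, 116, 137, 138, 95, 87, 94, 67, 56, 64, 61, 62, 60]
[157, 152, 156, 128, 111, 135, 113, 93, 118, 129, 132, 130, 133, 131, 128, 130, 130, 120, 116, 136, 138, 93, 86, 95, 69, 61, 68, 68, 67, 90]
```

View pics/c5.png

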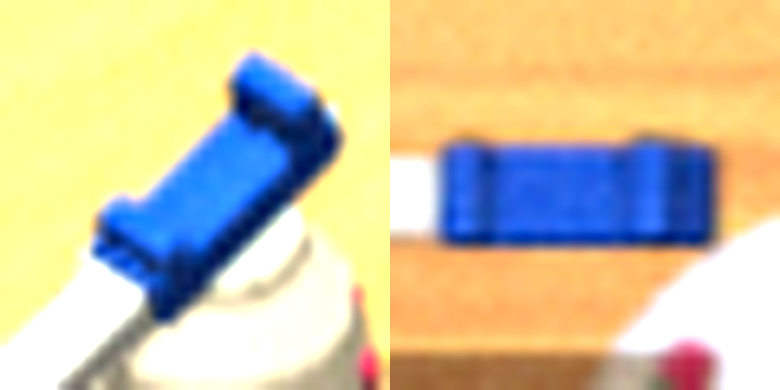

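The zoom shows the saddle floor centre at about (291.05, 226.5) in the top view and (326, 195.8) in the side view. The top of the lip is at about column 298 in the top view.

```bash
python3 - <<'E'
from h import *
s,t=ctrl.camera("side"),ctrl.camera("top")
g=lambda x,y,ox,oy:((x+.5)/13-.5+ox,(y+.5)/13-.5+oy)
print(tri(s,g(214,185,310,182),t,g(566-390,195,278,212)))
print("floor",onz(t,g(566-390,195,278,212),.2694)); print("via lip",onz(t,g(652-390,195,278,212),.2836)+[0,.0149,0])
print("via shoulder",onz(t,g(460-390,195,278,212),.2694+.0058-.0043)-[0,.017*.97+.0015,0], "lipside",onz(s,g(286,82,310,182),.2836)+[0,.0149,0])
E
```

```text
(array([0.5201361 , 0.06728661, 0.26747053]), [np.float64(0.0009045531257809256), np.float64(0.000904553125780783)])
floor [0.52071139 0.06768164 0.2694    ]
via lip [0.51972857 0.06642007 0.2836    ]
via shoulder [0.52045706 0.06832386 0.2709    ] lipside [0.51650582 0.06612775 0.2836    ]
```

```bash
python3 -m pendant '[[[-0.08,0.75,0],0.0],[[0,1.5,0],0.005],[[0,2,0],0],[[0,2,0],0],[[0,1.75,0],0],[[0,1,0],0],[[0,0.5,0],0],[[0,0.25,0],0],[[0,0,0],0],[[0,0,0],0],[[0,0,-0.3],0],[[0,0,-0.5],0],[[0,0,-0.6],0],[[0,0,-0.5],0],[[0,0,-0.2],0],[[0,0,0],0],[[0,0,0],0],[[0,0,0],0],[[0,0,0],0],[[0,0,0],0]]'
python3 - <<'E'
from h import *
s=ctrl.camera("side")
f=np.array([ (ctrl.camera("wrist"),ctrl.get_obs()["force"])[1] for _ in range(16)]);print(f.mean(0),f.std(0)/4)
o=ctrl.get_obs();p=o["ee_pos"];print(p,o["time_s"])
cv2.imwrite("pics/c6.png",crop(s,280,130,80,110,5))
E
```

```text
time_s: 9.87
ee_pos: [0.5205, 0.0677, 0.3047]
eef_rot: [3.141, -0.0, 1.566]
force: [-0.3, -0.3, -2.4]
grip_width: 0.0217
grip_force: 40.0
[-0.22979453 -0.17175532 -2.57332752] [0.09612063 0.21493075 0.09453831]
[0.52043673 0.06773366 0.30443783] 10.7167
```

View pics/c6.png

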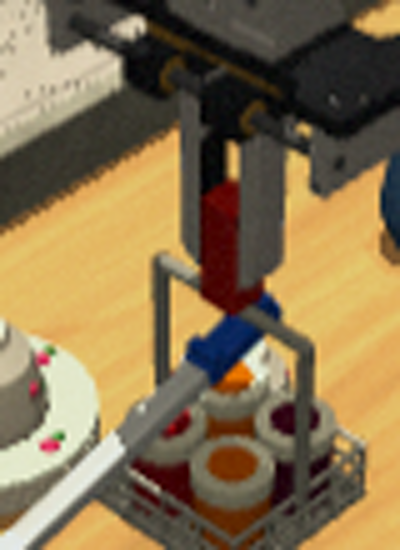

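The arm runs through the loop and the bar is above the saddle, near (238,315) in the crop. Lowering slowly to contact.

```bash
python3 -m pendant '[[[0,0,-0.1],0],[[0,0,-0.1],0],[[0,0,-0.1],0],[[0,0,-0.1],0],[[0,0,-0.1],0],[[0,0,-0.1],0],[[0,0,-0.1],0],[[0,0,-0.1],0],[[0,0,-0.1],0],[[0,0,-0.1],0],[[0,-0.02,-0.1],0],[[0,-0.02,-0.1],0],[[0,0,0],0],[[0,0,0],0],[[0,0,0],0]]'
python3 - <<'E'
from h import *
s=ctrl.camera("side");print(cv2.minAreaRect(cv2.findNonZero(mask(s,"blue",(300,170,350,225)))))
f=np.array([ (ctrl.camera("wrist"),ctrl.get_obs()["force"])[1] for _ in range(16)]);print(f.mean(0),f.std(0)/4)
o=ctrl.get_obs();p=o["ee_pos"];print(p,o["time_s"])
E
```

```text
time_s: 11.97
ee_pos: [0.5204, 0.0673, 0.2925]
eef_rot: [3.142, -0.0, 1.566]
force: [0.4, 1.3, -2.6]
grip_width: 0.0215
grip_force: 40.0
((326.5941162109375, 196.7764892578125), (8.026427268981934, 19.849136352539062), 49.398704528808594)
[-0.22498687  1.53019249 -2.16822252] [0.14955954 0.1133809  0.1009097 ]
[0.52042198 0.06733803 0.29243906] 12.8167
```

```bash
python3 -m pendant '[[[0,0.1,0],0],[[0,0.1,0],0],[[0,0.1,0],0],[[0,0,0],0],[[0,0,0],0],[[0,0,0],0]]'
python3 - <<'E'
from h import *
s=ctrl.camera("side")
f=np.array([ (ctrl.camera("wrist"),ctrl.get_obs()["force"])[1] for _ in range(12)]);print(f.mean(0),f.std(0)/3.5)
o=ctrl.get_obs();p=o["ee_pos"];print(p,o["time_s"])
for d in([0,0,-.0203],[.044,0,-.0203],[-.044,0,-.0203]): print(proj(s,p+d))
a=crop(s,300,160,50,50,12);cv2.imwrite("pics/c7.png",np.clip(1.6*a.astype(float),0,255).astype(np.uint8))
E
```

```text
time_s: 13.32
ee_pos: [0.5205, 0.0704, 0.2925]
eef_rot: [3.141, -0.0, 1.566]
force: [1.1, -0.0, -2.1]
grip_width: 0.0218
grip_force: 40.0
[ 0.13114979  0.8196464  -1.5807225 ] [0.13953912 0.14872538 0.17648365]
[0.52043726 0.07033264 0.29245876] 13.9667
[324.64123431 194.70948426]
[311.06219748 186.52160693]
[338.82392681 203.26250827]
```

View pics/c7.png

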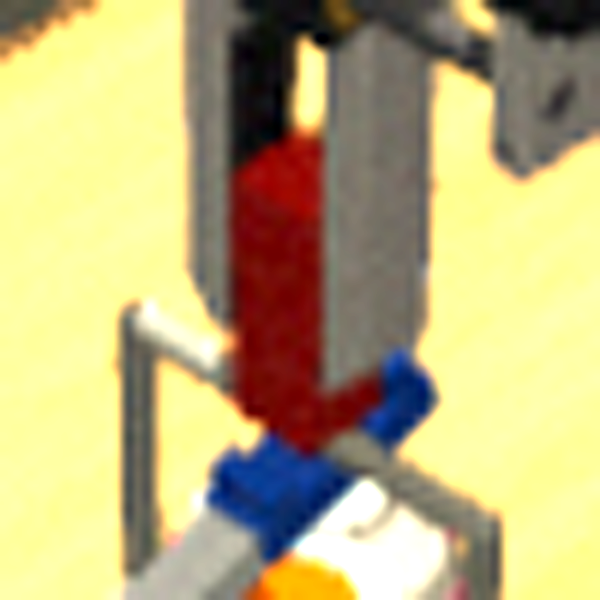

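The bar lies across the saddle, but the lip near (400,400) touches the post's tip side near (380,400). The post is 22 mm wide and the lip leans back with the tilted arm, which explains the +y force. I'll shift toward the pivot.

```bash
python3 -m pendant '[[[0,0,0.1],0],[[0,0.1,0.1],0],[[0,0.1,0],0],[[0,0.1,0],0],[[0,0.1,0],0],[[0,0,0],0],[[0,0,0],0],[[0,0,0],0]]'
python3 - <<'E'
from h import *
f=np.array([ (ctrl.camera("wrist"),ctrl.get_obs()["force"])[1] for _ in range(12)]);print(f.mean(0),f.std(0)/3.5)
o=ctrl.get_obs();p=o["ee_pos"];print(p,o["time_s"])
E
python3 -m pendant '[[[0,0,-0.1],0],[[0,0,-0.1],0],[[0,0,-0.1],0],[[0,0,0],0],[[0,0,0],0],[[0,0,0],0]]'
python3 - <<'E'
from h import *
f=np.array([ (ctrl.camera("wrist"),ctrl.get_obs()["force"])[1] for _ in range(12)]);print(f.mean(0),f.std(0)/3.5)
o=ctrl.get_obs();p=o["ee_pos"];print(p,o["time_s"])
E
```

```text
time_s: 14.63
ee_pos: [0.5204, 0.0743, 0.2944]
eef_rot: [-3.141, 0.0, 1.566]
force: [-0.1, -0.2, -1.7]
grip_width: 0.0214
grip_force: 40.0
[-0.15497827  0.09981392 -2.23498046] [0.12429464 0.18203276 0.16393293]
[0.52042977 0.07433924 0.29444461] 15.2333
time_s: 15.73
ee_pos: [0.5204, 0.0743, 0.2915]
eef_rot: [3.142, -0.0, 1.566]
force: [-0.4, 0.3, -2.2]
grip_width: 0.0215
grip_force: 40.0
[-0.22165117  0.24391591 -1.65646173] [0.15268545 0.11836639 0.21282624]
[0.52041693 0.07431817 0.29143441] 16.3333
```

```bash
python3 -m pendant '[[[0,-0.025,-0.1],0],[[0,-0.025,-0.1],0],[[0,-0.025,-0.1],0],[[0,-0.025,-0.1],0],[[0,-0.025,-0.1],0],[[0,-0.025,-0.1],0],[[0,-0.02,-0.1],0],[[0,-0.02,-0.1],0],[[0,-0.02,-0.1],0],[[0,-0.02,-0.1],0],[[0,-0.02,-0.1],0],[[0,-0.02,-0.1],0],[[0,0,0],0],[[0,0,0],0],[[0,0,0],0],[[0,0,0],0]]'
python3 - <<'E'
from h import *
f=np.array([ (ctrl.camera("wrist"),ctrl.get_obs()["force"])[1] for _ in range(14)]);print(f.mean(0),f.std(0)/3.7)
o=ctrl.get_obs();p=o["ee_pos"];print(p,o["time_s"])
s=ctrl.camera("side");print(cv2.minAreaRect(cv2.findNonZero(mask(s,"blue",(300,170,350,225)))))
E
```

```text
time_s: 17.67
ee_pos: [0.5204, 0.0716, 0.2795]
eef_rot: [-3.142, -0.0, 1.566]
force: [-0.3, 1.0, -0.2]
grip_width: 0.0223
grip_force: 40.0
[-0.33078534  1.44052364 -0.9785338 ] [0.12850286 0.11182534 0.11598809]
[0.52042692 0.07165312 0.27942813] 18.3667
((327.02069091796875, 199.6482696533203), (8.636730194091797, 19.266551971435547), 48.36646270751953)
```

```bash
python3 -m pendant '[[[0,0.1,0],0],[[0,0.1,0],0],[[0,0.1,0],0],[[0,0,0],0],[[0,0,0],0],[[0,0,0],0],[[0,0,0],0]]'
python3 - <<'E'
from h import *
f=np.array([ (ctrl.camera("wrist"),ctrl.get_obs()["force"])[1] for _ in range(14)]);print(f.mean(0),f.std(0)/3.7)
o=ctrl.get_obs();p=o["ee_pos"];print(p,o["time_s"])
s=ctrl.camera("side")
for d in([0,0,-.0203],[.046,0,-.0203],[-.046,0,-.0203]): print(((proj(s,p+d)-[295,155]+.5)*10-.5).round())
a=crop(s,295,155,56,60,10);cv2.imwrite("pics/c8.png",np.clip(1.6*a.astype(float),0,255).astype(np.uint8))
E
```

```text
time_s: 19.0
ee_pos: [0.5205, 0.0747, 0.2794]
eef_rot: [3.142, -0.0, 1.566]
force: [-0.4, 0.7, -0.8]
grip_width: 0.0218
grip_force: 40.0
[ 0.57247627  0.68215928 -0.51261053] [0.12601307 0.13945299 0.11858124]
[0.52046055 0.07464874 0.27948457] 19.7
[288. 453.]
[147. 367.]
[435. 543.]
```

View pics/c8.png

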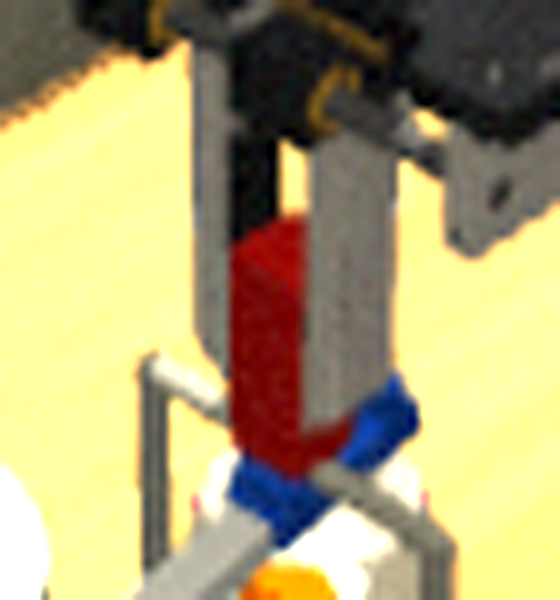

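In this view the bar is seated in the saddle between shoulder and lip, around (310,460), and the post is parallel to the fingers. About 0.5 N remains on the gripper, which at the spring rate is about 7 mm more.

```bash
python3 -m pendant '[[[0,-0.015,-0.08],0],[[0,-0.015,-0.08],0],[[0,-0.015,-0.08],0],[[0,-0.015,-0.08],0],[[0,-0.01,-0.08],0],[[0,-0.01,-0.08],0],[[0,-0.01,-0.08],0],[[0,-0.01,-0.08],0],[[0,-0.01,-0.06],0],[[0,0,0],0],[[0,0,0],0],[[0,0,0],0],[[0,0,0],0],[[0,0,0],0],[[0,0,0],0],[[0,0,0],0]]'
python3 - <<'E'
from h import *
f=np.array([ (ctrl.camera("wrist"),ctrl.get_obs()["force"])[1] for _ in range(20)]);print(f.round(1).tolist());print(f.mean(0),f.std(0))
o=ctrl.get_obs();p=o["ee_pos"];print(p,o["time_s"],o["moment"])
E
```

```text
time_s: 21.08
ee_pos: [0.5204, 0.0735, 0.2725]
eef_rot: [3.142, 0.0, 1.566]
force: [0.6, 0.3, 0.3]
grip_width: 0.0215
grip_force: 40.0
[[1.4, -0.4, 0.4], [-0.0, -0.6, 0.1], [0.6, 0.5, -0.4], [1.7, -0.5, 0.1], [-0.0, -0.5, -0.3], [0.9, -0.4, -0.1], [0.6, -0.3, -0.8], [1.2, -0.7, -0.7], [0.2, -2.0, -0.1], [1.1, -1.5, 0.6], [0.8, -0.2, 0.5], [0.3, -0.4, -0.3], [0.5, -0.6, -0.2], [0.7, -0.7, 0.5], [0.7, -0.6, 0.1], [0.2, -1.0, 0.3], [0.7, -0.1, 0.4], [0.3, -1.3, 0.5], [0.7, -1.7, -0.1], [1.2, -0.7, -0.8]]
[ 0.69078512 -0.68211047 -0.00459617] [0.46130506 0.56239351 0.43617467]
[0.5204327  0.07349338 0.2724433 ] 22.0833 [-0.22461993 -0.2126248  -0.03836728]
```

The vertical load is now zero to within 0.1 N. I'll relieve the small lateral strain and check again.

```bash
python3 -m pendant '[[[0.03,-0.05,0],0],[[0.03,-0.05,0],0],[[0,0,0],0],[[0,0,0],0],[[0,0,0],0],[[0,0,0],0],[[0,0,0],0]]'
python3 - <<'E'
from h import *
f=np.array([ (ctrl.camera("wrist"),ctrl.get_obs()["force"])[1] for _ in range(16)]);print(f.mean(0),f.std(0))
o=ctrl.get_obs();p=o["ee_pos"];print(p,o["time_s"])
E
```

```text
time_s: 22.67
ee_pos: [0.521, 0.0726, 0.2724]
eef_rot: [-3.141, -0.0, 1.566]
force: [-0.9, 2.4, 0.1]
grip_width: 0.0216
grip_force: 40.0
[-0.61109996  1.64963612 -0.47381952] [0.46021166 0.39280524 0.53700057]
[0.52104381 0.07254194 0.27246204] 23.4667
```

```bash
python3 -m pendant '[[[-0.02,0.04,0],0],[[-0.01,0.02,-0.05],0],[[0,0,-0.05],0],[[0,0,0],0],[[0,0,0],0],[[0,0,0],0],[[0,0,0],0],[[0,0,0],0]]'
python3 - <<'E'
from h import *
f=np.array([ (ctrl.camera("wrist"),ctrl.get_obs()["force"])[1] for _ in range(12)]);print(f.mean(0),f.std(0))
o=ctrl.get_obs();p=o["ee_pos"];print(p,o["time_s"])
E
for i in 1; do python3 -m pendant '[[[0,0,0],0]]'|grep force:; python3 -m pendant '[[[0,0,0],0]]'|grep force:; python3 -m pendant '[[[0,0,0],0]]'|grep force:;python3 -m pendant '[[[0,0,0],0]]'|grep force:;python3 -m pendant '[[[0,0,0],0]]'|grep force:;python3 -m pendant '[[[0,0,0],0]]'|grep force:;python3 -m pendant '[[[0,0,0],0]]'|grep force:;python3 -m pendant '[[[0,0,0],0]]'|grep force:; done
```

```text
time_s: 24.13
ee_pos: [0.5207, 0.0731, 0.2715]
eef_rot: [3.142, 0.0, 1.566]
force: [-0.2, -1.5, -1.2]
grip_width: 0.0216
grip_force: 40.0
[ 0.47132793 -1.11144699  0.11457151] [0.5376786  0.64921517 0.61889593]
[0.52073052 0.07312724 0.27145052] 24.7333
force: [0.5, -1.5, -0.5]
grip_force: 40.0
force: [0.6, -0.4, 0.8]
grip_force: 40.0
force: [0.7, -2.0, 0.9]
grip_force: 40.0
force: [1.2, -0.6, -0.1]
grip_force: 40.0
force: [0.9, -2.0, 1.2]
grip_force: 40.0
force: [0.6, -0.5, -0.6]
grip_force: 40.0
force: [1.2, -0.9, -0.1]
grip_force: 40.0
force: [0.2, -1.3, 0.8]
grip_force: 40.0
```

```bash
python3 -m pendant '[[[0.01,-0.025,0],0],[[0,0,0],0],[[0,0,0],0],[[0,0,0],0],[[0,0,0],0]]' - 12 | grep -E "time|force|pos"; python3 -m pendant '[[[0,0,0],0],[[0,0,0],0],[[0,0,0],0],[[0,0,0],0],[[0,0,0],0],[[0,0,0],0]]' - 5| grep force
for i in 1; do python3 -m pendant '[[[0,0,0],0]]'|grep force:; python3 -m pendant '[[[0,0,0],0]]'|grep force:; python3 -m pendant '[[[0,0,0],0]]'|grep force:;python3 -m pendant '[[[0,0,0],0]]'|grep force:;python3 -m pendant '[[[0,0,0],0]]'|grep force:;python3 -m pendant '[[[0,0,0],0]]'|grep force:;python3 -m pendant '[[[0,0,0],0]]'|grep force:;python3 -m pendant '[[[0,0,0],0]]'|grep force:; python3 -m pendant '[[[0,0,0],0]]'|grep force:;python3 -m pendant '[[[0,0,0],0]]'; done
```

```text
time_s: 25.82
ee_pos: [0.5207, 0.0731, 0.2714]
force: [0.8, 2.1, -0.5]
grip_force: 12.0
force: [-0.1, 1.7, 0.2]
grip_force: 5.0
force: [-0.7, 1.7, 0.4]
grip_force: 5.0
force: [-0.9, 1.0, -0.8]
grip_force: 5.0
force: [-1.1, 2.4, -0.1]
grip_force: 5.0
force: [-0.8, 2.6, 0.3]
grip_force: 5.0
force: [-0.5, 1.7, -1.0]
grip_force: 5.0
force: [-1.0, 1.8, -0.2]
grip_force: 5.0
force: [-0.7, 2.4, -1.2]
grip_force: 5.0
force: [-0.5, 2.8, -0.6]
grip_force: 5.0
force: [-0.4, 1.6, 0.4]
grip_force: 5.0
time_s: 27.15
ee_pos: [0.5208, 0.0729, 0.2715]
eef_rot: [3.142, -0.0, 1.566]
force: [-0.3, 1.8, -0.4]
grip_width: 0.022
grip_force: 5.0
```

```bash
python3 -m pendant '[[[-0.005,0.013,0],0],[[0,0,0],0],[[0,0,0],0],[[0,0,0],0]]' | grep -E "time|force:|pos"
for i in 1; do python3 -m pendant '[[[0,0,0],0]]'|grep force:; python3 -m pendant '[[[0,0,0],0]]'|grep force:; python3 -m pendant '[[[0,0,0],0]]'|grep force:;python3 -m pendant '[[[0,0,0],0]]'|grep force:;python3 -m pendant '[[[0,0,0],0]]'|grep force:;python3 -m pendant '[[[0,0,0],0]]'|grep force:;python3 -m pendant '[[[0,0,0],0]]'|grep force:;python3 -m pendant '[[[0,0,0],0]]'|grep force:; python3 -m pendant '[[[0,0,0],0]]'|grep force:;python3 -m pendant '[[[0,0,0],0]]'|grep force: ; done
```

```text
time_s: 27.48
ee_pos: [0.5208, 0.0729, 0.2715]
force: [0.5, 0.7, -0.2]
grip_force: 5.0
force: [1.0, 0.7, -0.1]
grip_force: 5.0
force: [-0.7, 0.9, 0.3]
grip_force: 5.0
force: [-0.3, 0.0, 0.6]
grip_force: 5.0
force: [0.5, 0.4, -0.1]
grip_force: 5.0
force: [0.0, 0.5, 0.2]
grip_force: 5.0
force: [0.3, -0.8, 0.3]
grip_force: 5.0
force: [-0.2, -0.4, 0.4]
grip_force: 5.0
force: [-0.9, -0.8, 1.1]
grip_force: 5.0
force: [-0.1, 0.3, 0.1]
grip_force: 5.0
force: [-0.8, 0.1, 0.1]
grip_force: 5.0
```

All three force components are near zero. Releasing.

```bash
python3 -m pendant '[[[0,0,0],0],[[0,0,0],0],[[0,0,0],0],[[0,0,0],0],[[0,0,0],0],[[0,0,0],0]]' 0.5; python3 - <<'E'
from h import *
s=ctrl.camera("side");p=ctrl.get_obs()["ee_pos"]
cv2.imwrite("pics/c9.png",np.hstack([crop(s,280,140,90,110,5)]))
print(cv2.minAreaRect(cv2.findNonZero(mask(s,"blue",(300,170,350,225)))))
E
```

```text
time_s: 28.82
ee_pos: [0.5208, 0.073, 0.2715]
eef_rot: [3.142, -0.0, 1.566]
force: [0.5, -0.5, -0.3]
grip_width: 0.0471
grip_force: 0.0
((327.9026794433594, 205.7819061279297), (8.573410034179688, 17.95781707763672), 79.99201965332031)
```

View pics/c9.png

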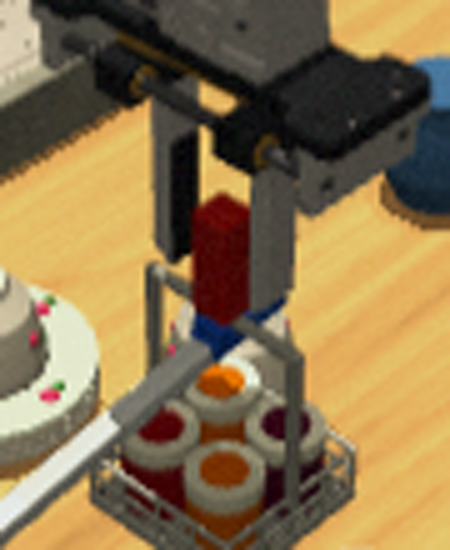

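The fingers are clear on both sides of the post (crop x ≈ 190 and 255), and the basket hangs upright from the saddle. Retreating straight up.

```bash
python3 -m pendant '[[[0,0,0.3],0],[[0,0,0.7],0],[[0,0,1],0],[[0,0,1.5],0],[[0,0,1.5],0],[[0,0,2],0],[[0,0,2],0],[[0,0,2],0],[[0,0,1],0],[[0,0,0],0],[[0,0,0],0],[[0,0,0],0],[[0,0,0],0],[[0,0,0],0],[[0,0,0],0],[[0,0,0],0],[[0,0,0],0],[[0,0,0],0],[[0,0,0],0],[[0,0,0],0]]' | head -2
python3 - <<'E'
from h import *
for i in range(2):
    s=ctrl.camera("side");print(cv2.minAreaRect(cv2.findNonZero(mask(s,"blue",(300,170,350,225)))),blobs(mask(s,"red",(300,150,350,215)))[:1])
E
python3 -m pendant '[[[0,0,0],0],[[0,0,0],0],[[0,0,0],0],[[0,0,0],0],[[0,0,0],0],[[0,0,0],0],[[0,0,0],0],[[0,0,0],0],[[0,0,0],0],[[0,0,0],0],[[0,0,0],0],[[0,0,0],0]]'|head -2
python3 - <<'E'
from h import *
s=ctrl.camera("side");print(cv2.minAreaRect(cv2.findNonZero(mask(s,"blue",(300,170,350,225)))),blobs(mask(s,"red",(300,150,350,215)))[:1])
cv2.imwrite("pics/f.png",s["color"][100:360,150:500,::-1])
E
```

```text
time_s: 30.53
ee_pos: [0.5208, 0.073, 0.3914]
((327.3278503417969, 201.89340209960938), (8.962583541870117, 19.33357048034668), 50.19443130493164) [([318, 179, 13, 26, 255], [324.1, 191.2])]
((327.2458801269531, 201.7950439453125), (8.70650863647461, 19.33357048034668), 50.19443130493164) [([318, 179, 13, 26, 257], [324.1, 191.2])]
time_s: 31.63
ee_pos: [0.5208, 0.073, 0.3914]
((327.2458801269531, 201.7950439453125), (8.70650863647461, 19.33357048034668), 50.19443130493164) [([318, 179, 13, 26, 255], [324.1, 191.2])]
```

View pics/f.png

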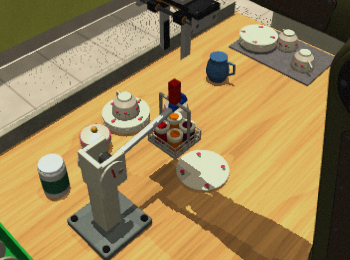

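The basket hangs upright and still from the saddle, around (174,110) in the crop. The crockery is where it was and the gripper is clear, so I'm handing in.

```bash
python3 -c "
from station import ctrl
print(ctrl.hand_in())"
```

```text
the job is handed in; nothing more can be done
None
```

The job is handed in: the basket, about 0.26 kg by the wrist force, hangs upright and still in the blue saddle, let go with the measured vertical force near zero, and the crockery looks untouched in the last picture; no verdict was returned.

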